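Flip the refill marker of the empty bead jar

TASK

The open jar on the wooden stock stand has run out of beads: mark it for refilling. With the fingertips only, pushing gently and gripping nothing, flip the marker paddle in line with that jar right over its rod, from the robot side to the jar side, until it lies flat with its ring face up. Leave the other two markers down on the robot side, and the jars, spool and tin where they stand.

Things in the scene. Friction and masses are not known exactly. Their poses are not given: they have to be found in the camera images.
- tag_left (a joint): turn of the marker paddle at the stand's +y end (left seen from the robot), rad: 0 = plate flat on the stand's -x (robot) side, plain face up; pi/2 = plate straight up; pi = plate flat on the jar side, ring face up (hard stops at both ends). Starts between 0 and 0.3. Friction in the pivot (0.03 N m) outdoes the paddle's weight: it stays at any angle. No spring.
- tag_left_pivot (a point): fixed point on the pivot rod's axis at the middle of the left paddle, 68 mm above the table, with 53 mm of free air below it down to the board. Its axes are the stand's: +x from the robot side to the jars, y along the rod, z up
- tag_left_plate (a point): mid-plate of the left paddle, 34 mm from the rod axis; moves with it. Aluminium, 50 g, 4 mm thick, centred on the rod: plate 44 mm wide ending 60 mm from the axis; opposite it, in one plane, a tail 26 mm wide ending 36 mm from the axis; hub 14 mm in diameter. At joint 0 the plate points to -x, the tail to +x: pressing the tail down swings the plate up
- spot_left (a point): point on top of the stand's board (15 mm above the table), 125 mm on the +x side of the rod, where the jar belonging to the left paddle stands
- tag_middle (a joint): turn of the marker paddle in the middle of the stand, rad: 0 = plate flat on the stand's -x (robot) side, plain face up; pi/2 = plate straight up; pi = plate flat on the jar side, ring face up (hard stops at both ends). Starts between 0 and 0.3. Friction in the pivot (0.03 N m) outdoes the paddle's weight: it stays at any angle. No spring.
- tag_middle_pivot (a point): fixed point on the pivot rod's axis at the middle of the middle paddle, 68 mm above the table, with 53 mm of free air below it down to the board. Its axes are the stand's: +x from the robot side to the jars, y along the rod, z up
- tag_middle_plate (a point): mid-plate of the middle paddle, 34 mm from the rod axis; moves with it. Aluminium, 50 g, 4 mm thick, centred on the rod: plate 44 mm wide ending 60 mm from the axis; opposite it, in one plane, a tail 26 mm wide ending 36 mm from the axis; hub 14 mm in diameter. At joint 0 the plate points to -x, the tail to +x: pressing the tail down swings the plate up
- spot_middle (a point): point on top of the stand's board (15 mm above the table), 125 mm on the +x side of the rod, where the jar belonging to the middle paddle stands
- tag_right (a joint): turn of the marker paddle at the stand's -y end (right seen from the robot), rad: 0 = plate flat on the stand's -x (robot) side, plain face up; pi/2 = plate straight up; pi = plate flat on the jar side, ring face up (hard stops at both ends). Starts between 0 and 0.3. Friction in the pivot (0.03 N m) outdoes the paddle's weight: it stays at any angle. No spring.
- tag_right_pivot (a point): fixed point on the pivot rod's axis at the middle of the right paddle, 68 mm above the table, with 53 mm of free air below it down to the board. Its axes are the stand's: +x from the robot side to the jars, y along the rod, z up
- tag_right_plate (a point): mid-plate of the right paddle, 34 mm from the rod axis; moves with it. Aluminium, 50 g, 4 mm thick, centred on the rod: plate 44 mm wide ending 60 mm from the axis; opposite it, in one plane, a tail 26 mm wide ending 36 mm from the axis; hub 14 mm in diameter. At joint 0 the plate points to -x, the tail to +x: pressing the tail down swings the plate up
- spot_right (a point): point on top of the stand's board (15 mm above the table), 125 mm on the +x side of the rod, where the jar belonging to the right paddle stands
- open_jar_center (a point): centre (29 mm up) of the open, empty clear jar without a lid, 45 mm in diameter, 58 mm tall, loose on one of the three spots of the stand
- jar_a_center (a point): centre (34 mm up) of a full clear jar with a black lid, 47 mm in diameter, 68 mm tall, loose on another spot of the stand; bystander
- jar_b_center (a point): centre (34 mm up) of a full clear jar with a black lid, 47 mm in diameter, 68 mm tall, loose on another spot of the stand; bystander
- spool_center (a point): centre (18 mm up) of a grey wire spool, 48 mm in diameter, 36 mm tall, loose on the table beyond the stand's +y end; bystander
- tin_center (a point): centre (15 mm up) of a flat round steel tin, 52 mm in diameter, 30 mm tall, loose on the table beyond the stand's -y end; bystander
- stand: light wooden stand, fixed: board 255 (x) by 290 (y) by 15 mm, from 87.5 mm on the robot side of the rod to 167.5 mm on the jar side. Steel rod, 8 mm thick, along y, 68 mm above the table, on four posts 14 x 8 mm, 85 mm apart, 76 mm tall from the table; three equal paddles on it midway between the posts, 85 mm apart. Origin under the rod's middle at table height; axes as the pivots'
Mind the look-alikes: they are no part of the job. Leave any blue look-alike of the part that bears spool_center alone.

How it is judged:
At the end, for the whole second after the job is handed in: the paddle in line with the open jar rests within 0.15 rad of flat on the jar side (joint above 2.99 rad), ring face up and still; the other two paddles are below 0.6 rad; jars, spool and tin stand upright within 20 mm of where they began (((horizontal distance between open_jar_center and spot_left below 0.035 m and value of joint tag_left above 2.99 rad and velocity of joint tag_left between -0.05 and 0.05 rad/s and value of joint each of tag_middle, tag_right below 0.6 rad) or (horizontal distance between open_jar_center and spot_middle below 0.035 m and value of joint tag_middle above 2.99 rad and velocity of joint tag_middle between -0.05 and 0.05 rad/s and value of joint each of tag_left, tag_right below 0.6 rad) or (horizontal distance between open_jar_center and spot_right below 0.035 m and value of joint tag_right above 2.99 rad and velocity of joint tag_right between -0.05 and 0.05 rad/s and value of joint each of tag_left, tag_middle below 0.6 rad)) and distance of each of jar_a_center, jar_b_center, open_jar_center, spool_center, tin_center from where it was at the start of the episode below 0.02 m and angle between each of jar_a_center, jar_b_center, open_jar_center, spool_center, tin_center's own z axis and vertical below 0.3 rad); the robot touches nothing.
It fails at once if a marker whose jar is not the open one is raised (more than 0.6 rad) ((value of joint tag_left above 0.6 rad and not (horizontal distance between open_jar_center and spot_left below 0.035 m)) or (value of joint tag_middle above 0.6 rad and not (horizontal distance between open_jar_center and spot_middle below 0.035 m)) or (value of joint tag_right above 0.6 rad and not (horizontal distance between open_jar_center and spot_right below 0.035 m))).
It fails at once if anything is gripped or pushed hard by the fingers (more than 30 N) (contact force between the fingers and anything else above 30 N).
It fails at once if a jar, the spool or the tin is moved more than 20 mm, lifted or tipped ((distance of jar_a_center from where it was at the start of the episode above 0.02 m or angle between jar_a_center's own z axis and vertical above 0.3 rad) or (distance of jar_b_center from where it was at the start of the episode above 0.02 m or angle between jar_b_center's own z axis and vertical above 0.3 rad) or (distance of open_jar_center from where it was at the start of the episode above 0.02 m or angle between open_jar_center's own z axis and vertical above 0.3 rad) or (distance of spool_center from where it was at the start of the episode above 0.02 m or angle between spool_center's own z axis and vertical above 0.3 rad) or (distance of tin_center from where it was at the start of the episode above 0.02 m or angle between tin_center's own z axis and vertical above 0.3 rad)).
It also fails if it takes over 42 s, if anything falls off the work surface, if the arm or the gripper's body presses on something with over 40 N, if the wrist force passes 120 N, or if a joint passes its speed limit or range.

ROBOT

A 7-joint arm with a two-finger parallel gripper is mounted at the origin on the work surface. World frame = base frame: x ahead of the robot, y to its left, z up, the work surface at z = 0. Lengths are in m, angles in rad, forces in N, time in s.
With the tool pointing down it reaches from about 0.425 to 0.925 m from the base axis. Payload 6.8 kg.
Tool frame: the origin (TCP) lies midway between the tips of the shut fingers; the grasp point (between the pads) lies 19 mm behind it (grip_point_offset is the distance from the TCP to the grasp point, in m); y points along the fingers, x is the direction in which the jaws open and shut, and the axes are right-handed (so a half turn about y gives the same grasp; the last joint's range is limited). The gripper opens to 85 mm and grips with 20 to 120 N. Pads are 22 mm wide; open, the fingers measure 114 mm over their backs; the gripper's body (76 mm by 85 mm) begins 54 mm behind the grasp point. The pads swing forward as they close: fully open they stand 13 mm farther back than shut.
Start: joints at [-1.222, 0.477, 0.022, 1.555, -0.011, 1.109, -0.083], TCP at [0.298, 0.606, 0.231] pointing down, gripper open.
Joint ranges: [-2.96, 2.96], [-0.34, 2.1], [-1.41, 1.46], [0.24, 2.44], [-1.37, 4.51], [0.17, 1.92], [-2.96, 2.96]. Speed limits (rad/s): [2.39, 2.39, 3.14, 3.14, 3.14, 3.14, 3.14].

INTERFACE

Orientations are given as a unit quaternion [w, x, y, z].
In Python, from station import get_obs, read_camera, hand_in, grip_point_offset gives the robot as it stands.
- The arm moves only by the tool play_rows, never from a script. Its argument "increments" is a list of rows, each a list of 2 entries, a list of its own where there are three numbers: the shift along the tool's x, y, z in m, then the turn, a rotation vector about the tool's x, y, z in degrees. In form: [[[tx, ty, tz], [ax, ay, az]], ...]. A call has 1 to 20 rows; each row shifts and turns the commanded pose from where the row before left it, along the tool's axes as they then stand; what a row does not reach is not made up. A row lasts 1/12 s, in which the tool goes at most 41.7 mm and 7.16 degrees, less where a joint would pass 70% of its speed; a pose out of reach is approached as far as the arm can. A call with a gripper value outside its range is refused whole. "gripper" is the finger opening in m, from 0 to 0.0854, set as the call begins (left out, the last holds). The fingers move at their own pace and stop on an object; "grip_force" is the grip in N (left out, the last holds). Time passes only in rows, so rows that do not move let the fingers close. It gives the time, the measured TCP pose, the force and the opening at its end, in the units of the state.
- get_obs(): the state, without advancing time (a new reading comes with each control period).
- read_camera(name): name is "side" or "top"; returns a dict with "color" (400x640x3 uint8, red, green, blue), "range_z" (400x640 float32, m along the optical axis (not along the pixel's ray), 0 where there is no reading), "intrinsics" (3x3 intrinsics, pixels), "dist_coeffs" ([k1, k2, p1, p2, k3] as OpenCV has them; the pictures are not rectified), "R" (3x3) and "t" (3): a world point X has camera coordinates R X + t. Camera axes: x right, y down, z forward; pixel columns grow to the right and rows downward; lengths in m; the calibration is good to about 2 mm. A picture is of the moment at which its call begins.
- hand_in(): hands the job in, once; it reports no verdict.
The state is a dict: "t": time; "q": joint angles; "joint_vel": joint speeds; "joint_torque": joint torques, N m; "eef_pos": TCP position; "tool_rot": TCP orientation; "contact_force": force on the tool from outside, world axes, zero at the start; "torque": the same for the moment, N m; "gripper_width": opening from 0.0 (shut) to 1.0 (fully open).
Only numpy, scipy, OpenCV 4.12 (cv2) and the standard library are available. Lean on these libraries where they do the work, as an engineer would, in place of code of your own. Each camera call takes 0.05 s, during which the arm holds its last target. There are 200 camera calls.

## Working session

There is one attempt and no reset: what is moved stays moved. The work goes in short steps, Python scripts to look and compute and a tool call to move; the robot and the scene stay as the last step left them, time stands still between calls to the robot, and variables do not carry over. Pictures are saved under pics/ and viewed, about 8 in all and at most 12, crops included, and the job is handed in when it is done.

Besides the shell and the picture viewer there is one more tool, called after "Emit:" as name(argument=value, ...), one argument or row to a line, values as JSON. play_rows: Moves the arm, as the interface text tells. Its arguments: {"type":"object","properties":{"increments":{"type":"array","items":{"type":"array"}},"gripper":{"type":"number"},"grip_force":{"type":"number"}},"required":["increments"]}

```bash
mkdir -p pics; python3 - <<'E'
from station import *
import cv2, numpy as np
o=get_obs(); print({k:np.round(v,3).tolist() for k,v in o.items()}, grip_point_offset)
for n in("top","side"):
    c=read_camera(n); cv2.imwrite(f"pics/{n}0.png",c["color"][:,:,::-1]); np.savez(f"{n}0.npz",**c)
    print(n,c["intrinsics"].tolist(),c["dist_coeffs"],(-c["R"].T@c["t"]).round(3),c["R"].round(3).tolist())
E
```

```text
{'t': 0.0, 'q': [-1.222, 0.478, 0.022, 1.556, -0.011, 1.109, -0.083], 'joint_vel': [0.002, 0.0, -0.0, -0.001, 0.001, -0.001, 0.0], 'joint_torque': [0.001, -59.646, 1.608, -28.119, 0.013, 0.01, 0.0], 'eef_pos': [0.297, 0.605, 0.23], 'tool_rot': [-0.6, 0.601, 0.373, -0.374], 'contact_force': [-0.507, -0.728, 0.651], 'torque': [-0.049, 0.018, -0.026], 'gripper_width': 0.997} 0.0187
top [[480.24867137375475, 0.0, 317.63943515117245], [0.0, 480.24867137375475, 195.7330854036424], [0.0, 0.0, 1.0]] [-0.00644127  0.          0.          0.          0.        ] [0.542 0.036 1.173] [[0.021, -1.0, -0.003], [-0.998, -0.02, -0.065], [0.065, 0.005, -0.998]]
side [[371.72180088489245, 0.0, 317.0896436039769], [0.0, 371.72180088489245, 199.8177317495939], [0.0, 0.0, 1.0]] [-0.04222681  0.          0.          0.          0.        ] [0.45  0.617 0.784] [[-0.959, -0.283, 0.018], [-0.227, 0.729, -0.645], [0.169, -0.623, -0.764]]
```

View pics/top0.png

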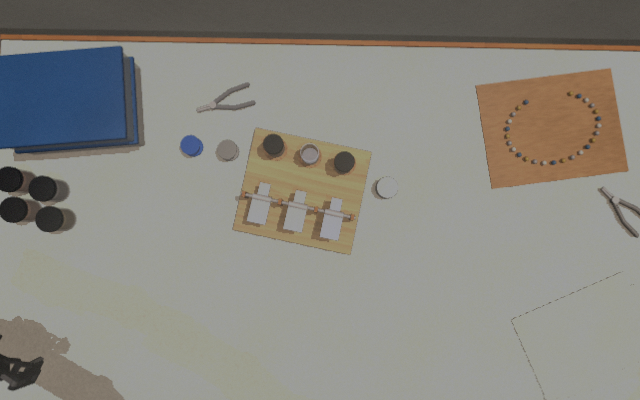

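View pics/side0.png

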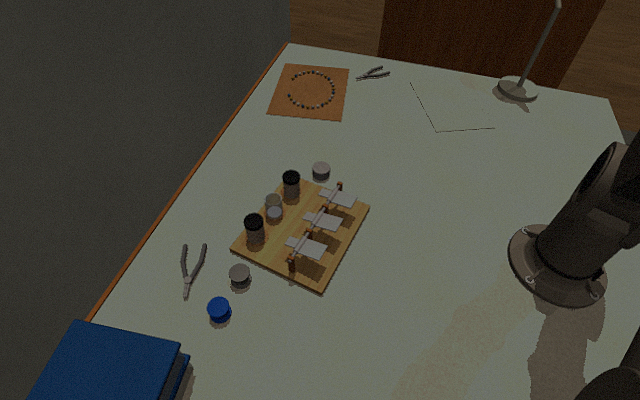

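The top view shows the stand near (303,190), tilted. The black-lidded jars are at (274,146) and (344,162), and the open jar is between them at (310,155), so it belongs to the middle paddle at (297,210). Next I'll fit the stand's pose.

```bash
cat > h.py <<'E'
import numpy as np, cv2
def ray(c,px,z):
    u=cv2.undistortPoints(np.array(px,float).reshape(-1,1,2),c["intrinsics"],c["dist_coeffs"]).reshape(-1,2)
    d=np.c_[u,np.ones(len(u))]@c["R"]; o=-c["R"].T@c["t"]
    return o+d*((z-o[2])/d[:,2])[:,None]
def proj(c,P):
    return cv2.projectPoints(np.array(P,float).reshape(-1,1,3),cv2.Rodrigues(c["R"])[0],c["t"],c["intrinsics"],c["dist_coeffs"])[0].reshape(-1,2)
E
python3 - <<'E'
from h import *
def fit(n,roi):
    c=dict(np.load(n+"0.npz")); im=c["color"]
    hsv=cv2.cvtColor(im,cv2.COLOR_RGB2HSV)
    m=cv2.inRange(hsv,(10,70,50),(28,255,255)); k=np.zeros_like(m); x0,y0,x1,y1=roi;k[y0:y1,x0:x1]=m[y0:y1,x0:x1]
    k=cv2.morphologyEx(k,cv2.MORPH_OPEN,np.ones((3,3)))
    pts=np.argwhere(k)[:,::-1]
    h=cv2.convexHull(pts.astype(np.int32))[:,0]
    W=ray(c,h,0.015)[:,:2]
    r=cv2.minAreaRect(W.astype(np.float32)); print(n,r)
    return c,r
ct,r=fit("top",(225,120,380,260)); cs,_=fit("side",(220,175,380,300))
b=cv2.boxPoints(r).astype(float)
# stand x axis: short side direction closest to +x world
e=[b[1]-b[0],b[2]-b[1]]; s=min(e,key=np.linalg.norm); s=s/np.linalg.norm(s); s=s*np.sign(s[0])
y=np.array([-s[1],s[0]]); C=np.array(r[0]); O=C-0.04*s
print("yaw deg",np.degrees(np.arctan2(s[1],s[0])),"origin",O)
np.savez("st.npz",O=O,s=s,y=y)
P=lambda a,b_,z:np.r_[O+a*s+b_*y,z]
pts=[P(0,j*.085,.068) for j in(1,0,-1)]+[P(.125,j*.085,.015) for j in(1,0,-1)]+[P(0,j*.0425,.076) for j in(-3,-1,1,3)]
pts+=[P(-.06,v,.068) for v in(-.022,.022)]+[P(.036,v,.068) for v in(-.013,.013)]
cor=[P(a,v,.015) for a,v in((-.0875,-.145),(-.0875,.145),(.1675,.145),(.1675,-.145))]
out=[]
for c,(x0,y0,x1,y1) in((ct,(225,120,385,260)),(cs,(220,160,380,300))):
    S=5 if c is ct else 4; S=4
    im=cv2.resize(c["color"][y0:y1,x0:x1,::-1],None,fx=S,fy=S,interpolation=cv2.INTER_CUBIC); im=cv2.convertScaleAbs(im,alpha=1.4)
    f=lambda p:tuple(int(v) for v in (p-[x0,y0]+.5)*S)
    for p in proj(c,pts): cv2.circle(im,f(p),2,(0,0,255),-1)
    cv2.polylines(im,[np.array([f(p) for p in proj(c,cor)])],True,(0,255,0),1)
    cv2.imwrite("pics/%s1.png"%("top" if c is ct else "side"),im)
E
```

```text
top ((0.6302369832992554, 0.07997861504554749), (0.2888108491897583, 0.25312483310699463), 79.10870361328125)
side ((0.6308918595314026, 0.08370119333267212), (0.29080331325531006, 0.25631406903266907), 79.002197265625)
yaw deg -10.891294180452391 origin [0.59095749 0.08753646]
```

View pics/top1.png

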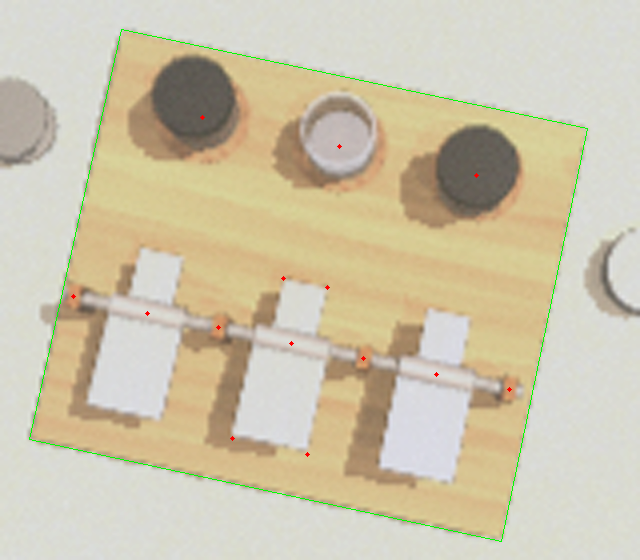

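View pics/side1.png

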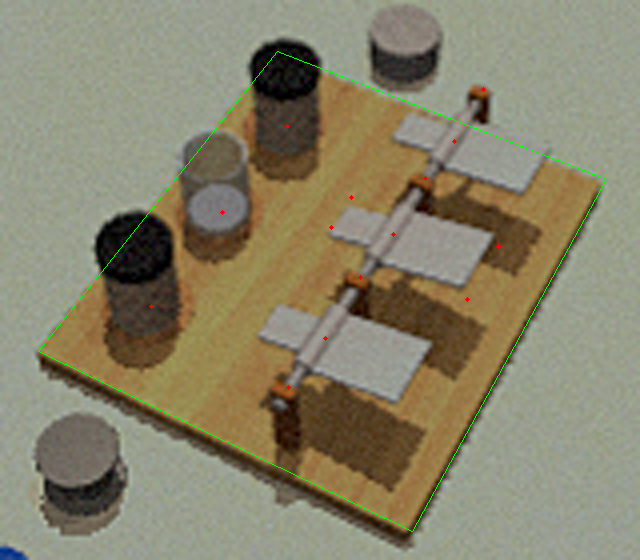

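The reprojected board, rod, posts and spots land on the picture in both views. The open jar sits on the middle spot, so the middle paddle is the target. Next I'll work out the tool's axes.

```bash
cat > g.py <<'E'
from station import *
from h import *
from scipy.spatial.transform import Rotation as R
st=np.load("st.npz"); S=np.eye(3); S[:2,0]=st["s"]; S[:2,1]=st["y"]; O=np.r_[st["O"],0]
def status():
    o=get_obs(); q=o["tool_rot"]; T=R.from_quat([*q[1:],q[0]]).as_matrix(); p=np.array(o["eef_pos"])
    print("t",round(o["t"],2),"stand pos mm",((p-O)@S*1000).round(1),"F stand",(np.array(o["contact_force"])@S).round(2),"grip",round(o["gripper_width"],3))
    print("tool axes in stand (cols x,y,z)\n",(S.T@T).round(3)); return p,T
def goto(x,y,z): # stand mm -> tool mm
    p,T=status(); d=O+S@np.array([x,y,z])/1000-p; print("tool shift mm",(T.T@d*1000).round(1))
E
python3 -c "
from g import *
p,T=status()
# desired: tool y down, tool z along +-stand x
for sg in(1,-1):
    z=S[:,0]*sg; y=np.array([0,0,-1.]); D=np.c_[np.cross(y,z),y,z]
    print(sg,np.degrees(R.from_matrix(T.T@D).as_rotvec()).round(1))
goto(28,0,170)"
```

```text
t 0.1 stand pos mm [-386.   453.   230.4] F stand [-0.14  0.68  0.04] grip 0.998
tool axes in stand (cols x,y,z)
 [[ 0.263 -0.    -0.965]
 [ 0.965 -0.002  0.263]
 [-0.002 -1.    -0.   ]]
1 [ 1.000e-01  1.647e+02 -0.000e+00]
-1 [ -0.  -15.3  -0.1]
t 0.1 stand pos mm [-386.   453.   230.4] F stand [-0.14  0.68  0.04] grip 0.998
tool axes in stand (cols x,y,z)
 [[ 0.263 -0.    -0.965]
 [ 0.965 -0.002  0.263]
 [-0.002 -1.    -0.   ]]
tool shift mm [-327.8   61.  -518.7]
```

Emit:
play_rows(
  increments=[
    [[0, 0, 0], [0, -5.1, 0]],
    [[0, 0, 0], [0, -5.1, 0]],
    [[0, 0, 0], [0, -5.1, 0]],
    [[-0.028, 0, -0.0259], [0, 0, 0]],
    [[-0.028, 0, -0.0259], [0, 0, 0]],
    [[-0.028, 0, -0.0259], [0, 0, 0]],
    [[-0.028, 0, -0.0259], [0, 0, 0]],
    [[-0.028, 0, -0.0259], [0, 0, 0]],
    [[-0.028, 0, -0.0259], [0, 0, 0]],
    [[-0.028, 0, -0.0259], [0, 0, 0]],
    [[-0.028, 0, -0.0259], [0, 0, 0]],
    [[-0.028, 0, -0.0259], [0, 0, 0]],
    [[-0.028, 0, -0.0259], [0, 0, 0]],
    [[-0.028, 0, -0.0259], [0, 0, 0]],
    [[-0.028, 0, -0.0259], [0, 0, 0]],
    [[-0.028, 0, -0.0259], [0, 0, 0]],
    [[-0.028, 0, -0.0259], [0, 0, 0]],
    [[-0.028, 0, -0.0259], [0, 0, 0]],
    [[-0.028, 0, -0.0259], [0, 0, 0]],
  ],
  gripper=0,
  grip_force=20,
)

```text
t: 1.68
eef_pos: [0.6206, 0.0859, 0.231]
tool_rot: [0.545, -0.545, -0.45, 0.451]
contact_force: [0.5, 0.1, 0.0]
gripper_width: 0.001
```

```bash
python3 -c "
from g import *
goto(30,0,90)"
```

```text
t 1.68 stand pos mm [ 29.4   4.  231. ] F stand [0.49 0.24 0.03] grip 0.001
tool axes in stand (cols x,y,z)
 [[-0.    -0.001 -1.   ]
 [ 1.    -0.    -0.   ]
 [-0.    -1.     0.001]]
tool shift mm [ -4.  141.   -0.7]
```

Emit:
play_rows(
  increments=[
    [[-0.004, 0.02, 0], [0, 0, 0]],
    [[0, 0.03, 0], [0, 0, 0]],
    [[0, 0.03, 0], [0, 0, 0]],
    [[0, 0.03, 0], [0, 0, 0]],
    [[0, 0.025, 0], [0, 0, 0]],
    [[0, 0.006, 0], [0, 0, 0]],
    [[0, 0, 0], [0, 0, 0]],
  ],
)

```text
t: 2.27
eef_pos: [0.6176, 0.0835, 0.0881]
tool_rot: [0.546, -0.544, -0.449, 0.452]
contact_force: [0.5, 0.0, 0.5]
gripper_width: 0.002
```

```bash
python3 - <<'E'
from g import *
goto(26,0,45)
c=read_camera("side"); x0,y0,x1,y1=220,130,400,300
cv2.imwrite("pics/side2.png",cv2.resize(cv2.convertScaleAbs(c["color"][y0:y1,x0:x1,::-1],alpha=1.4),None,fx=3.5,fy=3.5,interpolation=cv2.INTER_CUBIC))
E
```

```text
t 2.27 stand pos mm [27.   1.  88.1] F stand [0.49 0.11 0.48] grip 0.002
tool axes in stand (cols x,y,z)
 [[-0.    -0.004 -1.   ]
 [ 1.    -0.002 -0.   ]
 [-0.002 -1.     0.004]]
tool shift mm [-0.9 43.1  0.8]
```

View pics/side2.png

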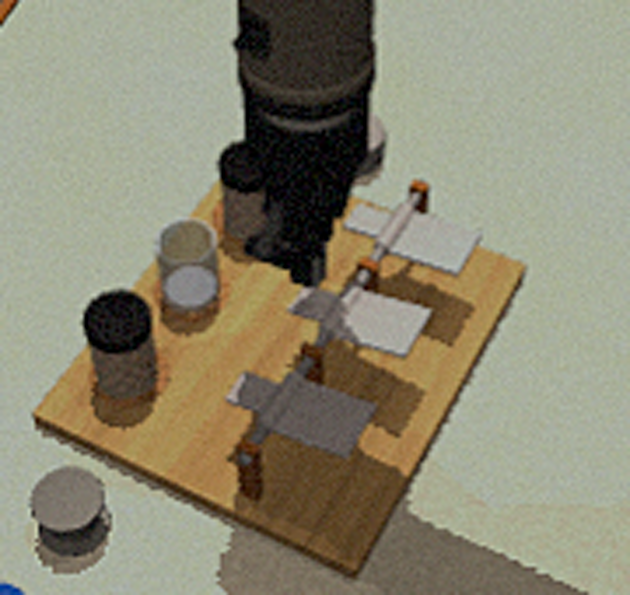

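The fingertips, at about (305,275) in the crop, hover over the middle tail and are clear of the jars. I'll press the tail down now.

Emit:
play_rows(
  increments=[
    [[-0.001, 0.006, 0], [0, 0, 0]],
    [[0, 0.006, 0], [0, 0, 0]],
    [[0, 0.006, 0], [0, 0, 0]],
    [[0, 0.004, 0], [0, 0, 0]],
    [[0, 0.004, 0], [0, 0, 0]],
    [[0, 0.004, 0], [0, 0, 0]],
    [[0, 0.003, 0], [0, 0, 0]],
    [[0, 0.003, 0], [0, 0, 0]],
  ],
)

```text
t: 2.98
eef_pos: [0.6196, 0.0828, 0.0543]
tool_rot: [-0.545, 0.545, 0.451, -0.45]
contact_force: [0.2, 0.7, 1.0]
gripper_width: 0.0
```

```bash
python3 -c "
from g import *
goto(26,0,45)"
```

```text
t 2.98 stand pos mm [29.   0.8 54.3] F stand [0.11 0.75 1.  ] grip 0.0
tool axes in stand (cols x,y,z)
 [[-0.     0.001 -1.   ]
 [ 1.     0.    -0.   ]
 [ 0.    -1.    -0.001]]
tool shift mm [-0.8  9.2  3. ]
```

Emit:
play_rows(
  increments=[
    [[-0.001, 0.003, 0.001], [0, 0, 0]],
    [[0, 0.003, 0.001], [0, 0, 0]],
    [[0, 0.003, 0.001], [0, 0, 0]],
    [[0, 0.003, 0], [0, 0, 0]],
    [[0, 0, 0], [0, 0, 0]],
    [[0, 0, 0], [0, 0, 0]],
  ],
)

```text
t: 3.48
eef_pos: [0.6156, 0.0823, 0.0419]
tool_rot: [0.545, -0.545, -0.45, 0.451]
contact_force: [0.1, -0.9, -0.8]
gripper_width: -0.004
```

```bash
python3 - <<'E'
from g import *
goto(26,0,155)
c=read_camera("side"); x0,y0,x1,y1=220,130,400,300
cv2.imwrite("pics/side3.png",cv2.resize(cv2.convertScaleAbs(c["color"][y0:y1,x0:x1,::-1],alpha=1.4),None,fx=3.5,fy=3.5,interpolation=cv2.INTER_CUBIC))
E
```

```text
t 3.48 stand pos mm [25.2 -0.5 41.9] F stand [ 0.3  -0.89 -0.76] grip -0.004
tool axes in stand (cols x,y,z)
 [[-0.    -0.001 -1.   ]
 [ 1.    -0.    -0.   ]
 [-0.    -1.     0.001]]
tool shift mm [   0.4 -113.1   -0.7]
```

View pics/side3.png

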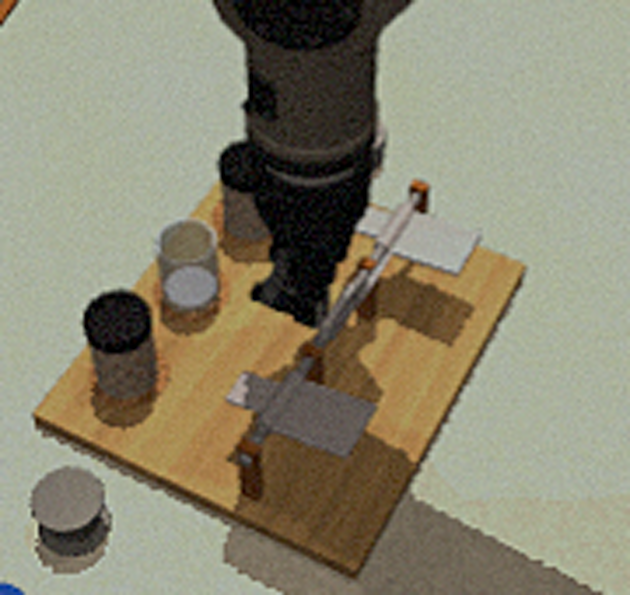

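The middle plate has swung up and appears nearly edge-on to the side camera. I'll retreat up and then over to the robot side.

Emit:
play_rows(
  increments=[
    [[0, -0.03, -0.001], [0, 0, 0]],
    [[0, -0.04, 0], [0, 0, 0]],
    [[0, -0.04, 0], [0, 0, 0]],
    [[0, -0.04, 0], [0, 0, 0]],
    [[0, 0, 0.035], [0, 0, 0]],
    [[0, 0, 0.035], [0, 0, 0]],
    [[0, 0, 0.035], [0, 0, 0]],
    [[0, 0, 0.005], [0, 0, 0]],
    [[0, 0, 0], [0, 0, 0]],
  ],
)

```text
t: 4.28
eef_pos: [0.5068, 0.1035, 0.1924]
tool_rot: [0.545, -0.544, -0.451, 0.451]
contact_force: [0.6, -0.1, 0.1]
gripper_width: -0.002
```

```bash
python3 - <<'E'
from g import *
goto(-75,0,100)
a=read_camera("side"); b=read_camera("top")
f=lambda c,x0,y0,x1,y1:cv2.resize(cv2.convertScaleAbs(c["color"][y0:y1,x0:x1,::-1],alpha=1.4),(400,400),interpolation=cv2.INTER_CUBIC)
cv2.imwrite("pics/both4.png",np.hstack([f(a,230,140,390,300),f(b,225,120,385,280)]))
E
```

```text
t 4.28 stand pos mm [-85.7  -0.2 192.4] F stand [ 0.57 -0.02  0.11] grip -0.002
tool axes in stand (cols x,y,z)
 [[-0.002 -0.001 -1.   ]
 [ 1.     0.    -0.002]
 [ 0.    -1.     0.001]]
tool shift mm [  0.2  92.4 -10.8]
```

View pics/both4.png

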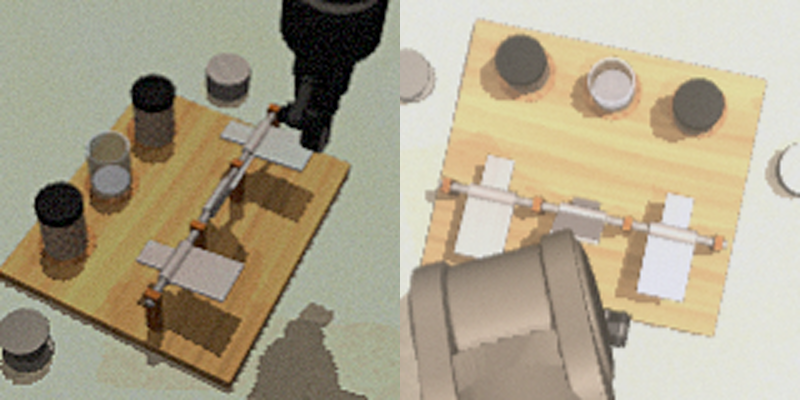

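The middle plate stands at about 60°, with the others still down. I'll descend behind it and push toward the jars.

Emit:
play_rows(
  increments=[
    [[0, 0.035, 0], [0, 0, 0]],
    [[0, 0.035, 0], [0, 0, 0]],
    [[0, 0.022, 0], [0, 0, 0]],
    [[0, 0, -0.015], [0, 0, 0]],
    [[0, 0, -0.01], [0, 0, 0]],
    [[0, 0, -0.008], [0, 0, 0]],
    [[0, 0, -0.008], [0, 0, 0]],
    [[0, 0, -0.008], [0, 0, 0]],
    [[0, 0, -0.008], [0, 0, 0]],
    [[0, 0, -0.008], [0, 0, 0]],
    [[0, 0, -0.008], [0, 0, 0]],
    [[0, 0, -0.008], [0, 0, 0]],
    [[0, 0, -0.008], [0, 0, 0]],
    [[0, 0, -0.006], [0, 0, 0]],
  ],
)

```text
t: 5.55
eef_pos: [0.6031, 0.0848, 0.1002]
tool_rot: [-0.545, 0.545, 0.45, -0.45]
contact_force: [-0.4, 0.4, 1.0]
gripper_width: 0.001
```

```bash
python3 -c "
from g import *
goto(33,0,75)"
```

```text
t 5.55 stand pos mm [ 12.5  -0.4 100.2] F stand [-0.5   0.28  0.97] grip 0.001
tool axes in stand (cols x,y,z)
 [[-0. -0. -1.]
 [ 1. -0. -0.]
 [-0. -1.  0.]]
tool shift mm [  0.4  25.2 -20.5]
```

Emit:
play_rows(
  increments=[
    [[0, 0.003, -0.006], [0, 0, 0]],
    [[0, 0.004, -0.006], [0, 0, 0]],
    [[0, 0.004, -0.005], [0, 0, 0]],
    [[0, 0.004, -0.003], [0, 0, 0]],
    [[0, 0.004, -0.002], [0, 0, 0]],
    [[0, 0.003, 0], [0, 0, 0]],
    [[0, 0.002, 0], [0, 0, 0]],
    [[0, 0, 0], [0, 0, 0]],
  ],
)

```text
t: 6.22
eef_pos: [0.6236, 0.0808, 0.0758]
tool_rot: [0.545, -0.545, -0.45, 0.451]
contact_force: [-0.3, -0.1, 0.8]
gripper_width: -0.002
```

```bash
python3 -c "
from g import *
goto(34,0,70)"
```

```text
t 6.22 stand pos mm [33.4 -0.4 75.8] F stand [-0.22 -0.19  0.85] grip -0.002
tool axes in stand (cols x,y,z)
 [[-0.    -0.001 -1.   ]
 [ 1.    -0.    -0.   ]
 [-0.    -1.     0.001]]
tool shift mm [ 0.4  5.8 -0.6]
```

Now small steps to the stop, watching the force.

Emit:
play_rows(
  increments=[
    [[0, 0.001, -0.001], [0, 0, 0]],
    [[0, 0.001, -0.001], [0, 0, 0]],
    [[0, 0.001, -0.001], [0, 0, 0]],
    [[0, 0.001, 0], [0, 0, 0]],
    [[0, 0, 0], [0, 0, 0]],
  ],
)

```text
t: 6.63
eef_pos: [0.6271, 0.0803, 0.0723]
tool_rot: [-0.545, 0.545, 0.45, -0.45]
contact_force: [-1.0, -0.6, 0.1]
gripper_width: 0.003
```

Emit:
play_rows(
  increments=[
    [[0, 0.0007, 0], [0, 0, 0]],
    [[0, 0, 0], [0, 0, 0]],
    [[0, 0, 0], [0, 0, 0]],
  ],
)

```text
t: 6.88
eef_pos: [0.6269, 0.0803, 0.0716]
tool_rot: [-0.545, 0.545, 0.45, -0.45]
contact_force: [-0.1, 0.5, 0.3]
gripper_width: 0.002
```

Emit:
play_rows(
  increments=[
    [[0, 0.0005, 0], [0, 0, 0]],
    [[0, 0.0005, 0], [0, 0, 0]],
    [[0, 0, 0], [0, 0, 0]],
  ],
)

```text
t: 7.13
eef_pos: [0.627, 0.0803, 0.0706]
tool_rot: [-0.545, 0.545, 0.45, -0.45]
contact_force: [0.2, 0.3, -0.1]
gripper_width: -0.001
```

Emit:
play_rows(
  increments=[
    [[0, -0.005, 0], [0, 0, 0]],
    [[0, -0.03, 0], [0, 0, 0]],
    [[0, -0.04, 0], [0, 0, 0]],
    [[0, -0.04, 0], [0, 0, 0]],
    [[0, -0.03, 0], [0, 0, 0]],
    [[0, 0, 0.04], [0, 0, 0]],
    [[0, 0, 0.04], [0, 0, 0]],
    [[0, 0, 0.04], [0, 0, 0]],
    [[0, 0, 0.04], [0, 0, 0]],
    [[0, 0, 0.04], [0, 0, 0]],
    [[0, 0, 0], [0, 0, 0]],
    [[0, 0, 0], [0, 0, 0]],
  ],
)

```text
t: 8.13
eef_pos: [0.4286, 0.1183, 0.216]
tool_rot: [0.545, -0.544, -0.451, 0.451]
contact_force: [1.3, 0.5, -0.1]
gripper_width: -0.002
```

```bash
python3 - <<'E'
from g import *
status()
a=read_camera("side"); b=read_camera("top")
f=lambda c,x0,y0,x1,y1:cv2.resize(cv2.convertScaleAbs(c["color"][y0:y1,x0:x1,::-1],alpha=1.4),(400,400),interpolation=cv2.INTER_CUBIC)
cv2.imwrite("pics/both5.png",np.hstack([f(a,230,140,390,300),f(b,225,120,385,280)]))
# height of the plate surface along it, from depth, both cameras
for n,c in(("side",a),("top",b)):
  v,u=np.mgrid[0:400,0:640]; Z=c["range_z"]; ok=Z>0
  n2=cv2.undistortPoints(np.c_[u[ok],v[ok]].astype(float).reshape(-1,1,2),c["intrinsics"],c["dist_coeffs"]).reshape(-1,2)
  X=(np.c_[n2,np.ones(len(n2))]*Z[ok][:,None]-c["t"])@c["R"]; L=(X-O)@S*1000
  for y in(85,0,-85):
    m=(abs(L[:,1]-y)<18)&(L[:,2]>30)&(L[:,2]<130)
    print(n,y,[(x,int(k.sum()),np.median(L[k,2]).round(1)) for x in(-55,-45,-30,-15,15,30,45,55) if (k:=m&(abs(L[:,0]-x)<5)).sum()>3])
E
```

```text
t 8.13 stand pos mm [-165.2   -0.4  216. ] F stand [ 1.2   0.76 -0.06] grip -0.002
tool axes in stand (cols x,y,z)
 [[-0.003 -0.    -1.   ]
 [ 1.     0.001 -0.003]
 [ 0.001 -1.     0.   ]]
side 85 [(-55, 53, np.float64(77.1)), (-45, 56, np.float64(75.8)), (-30, 53, np.float64(73.8)), (-15, 57, np.float64(72.0)), (15, 42, np.float64(67.0)), (30, 43, np.float64(64.6))]
side 0 [(-30, 40, np.float64(69.0)), (-15, 40, np.float64(69.3)), (15, 48, np.float64(69.4)), (30, 49, np.float64(69.8)), (45, 46, np.float64(70.2)), (55, 46, np.float64(69.4))]
side -85 [(-55, 41, np.float64(75.1)), (-45, 43, np.float64(73.9)), (-30, 44, np.float64(72.4)), (-15, 43, np.float64(70.8)), (15, 31, np.float64(67.4)), (30, 31, np.float64(65.9))]
top 85 [(-55, 60, np.float64(78.6)), (-45, 70, np.float64(77.4)), (-30, 70, np.float64(74.6)), (-15, 68, np.float64(73.1)), (15, 49, np.float64(68.3)), (30, 47, np.float64(66.1))]
top 0 [(-30, 49, np.float64(70.6)), (-15, 50, np.float64(70.1)), (15, 71, np.float64(70.4)), (30, 69, np.float64(71.3)), (45, 66, np.float64(71.2)), (55, 66, np.float64(71.3))]
top -85 [(-55, 62, np.float64(76.0)), (-45, 70, np.float64(75.5)), (-30, 67, np.float64(73.7)), (-15, 70, np.float64(72.2)), (15, 48, np.float64(68.3)), (30, 49, np.float64(66.7))]
```

View pics/both5.png

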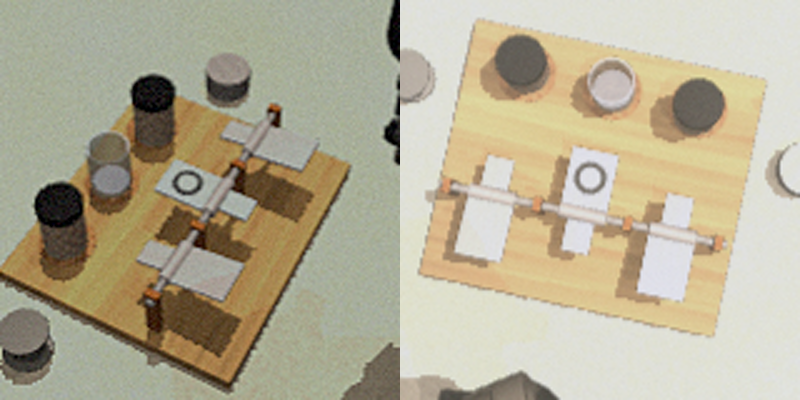

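The middle plate lies on the jar side with its ring up, at (187,182) in the left crop and (590,178) in the right. Depth puts its slope within about 0.02 rad of flat. The other two paddles are down, and the jars stand where they were.

```bash
python3 -c "
from station import *
print(hand_in())"
```

```text
the job is handed in; nothing more can be done
None
```

I flipped the middle marker, which is in line with the open jar, over its rod to the jar side. It lies flat with its ring face up, and the job is handed in; the station gives no verdict.

With the fingers shut, I pressed the tail down to raise the plate to about 60°. I then pushed the plate over from the robot side and eased it down to the stop. Force readings between moves stayed at or below about 1.5 N.

Last checks before handing in:
- **Middle paddle:** depth from both cameras puts it within about 0.02 rad of flat.
- **Other two paddles:** still on the robot side, at roughly 0.1–0.15 rad.
- **Jars, tin and spool:** by eye, the jars had not moved, and the tin and spool, partly outside the close-up views, looked in place. I did not measure these.
- **Arm:** clear of everything, with about 8 s of the 42 s used.

No check failed or disagreed.

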